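Dock and bolt the swing-out parts tray of a watchmaker's bench

ROBOT

A 6-joint arm with a two-finger parallel gripper is mounted at the origin on the work surface. World frame = base frame: x ahead of the robot, y to its left, z up, the work surface at z = 0. Lengths are in m, angles in degrees, forces in N, time in s.
With the tool pointing down it reaches from about 0.375 to 0.9 m from the base axis. Payload 3.1 kg.
Tool frame: the origin (TCP) lies between the finger pads; the fingertips stand 22 mm ahead of it and the grasp point (between the pads) lies 3 mm ahead of it (bot.tip_extent is the distance from the TCP to the fingertips, in m); y points along the fingers, z is the direction in which the jaws open and shut, and the axes are right-handed (so a half turn about y gives the same grasp; the last joint's range is limited). The gripper opens to 87 mm and grips with 3 to 60 N. Pads are 19 mm wide; open, the fingers measure 117 mm over their backs; the gripper's body (75 mm by 190 mm) begins 51 mm behind the grasp point.
Start: joints at [59.502, 30.224, 82.088, -0, 67.689, -10.227], TCP at [0.216, 0.586, 0.212] pointing down, gripper open.
Joint ranges: [-176.69, 176.69], [-43.24, 126.21], [12.49, 139.97], [-82, 262], [0, 151.66], [-163.58, 163.58]. Speed limits (degrees/s): [159.86, 159.86, 180, 180, 180, 180].

INTERFACE

Orientations are given as a 3x3 rotation matrix whose columns are the frame's x, y, z axes.
In Python, from rig import bot, eyes, models gives the robot as it stands. The module is installed in compiled form; this text tells all that it offers.
- The arm moves only by the tool arm_command, never from a script. Its arguments are lists of equal length, an entry for each row: "translation": the shift along the tool's x, y, z each as a share of 0.08 m, from -1 to 1, a list of three; "rotation": the turn, a rotation vector about the tool's x, y, z each as a share of 60 degrees, from -1 to 1, a list of three; "grip": the closure, from -1 (fully open) to 1 (shut), so that 0 is half open. In form: {"translation": [[x, y, z], ...], "rotation": [[rx, ry, rz], ...], "grip": [grip, ...]}. A call has 1 to 5 rows; each row is the pose to reach, as a shift and turn from the pose commanded when the call began, along the tool's axes at that moment; what a row does not reach only later rows make up. A row lasts 1/10 s, in which the tool goes at most 50 mm and 8.59 degrees, less where a joint would pass 70% of its speed; a pose out of reach is approached as far as the arm can. A call with a number of a shift or a turn outside -1 to 1 is refused whole. A call with a gripper value outside its range is refused whole. The fingers move at their own pace and stop on an object; the grip force is fixed at half the most. Time passes only in rows, so rows that repeat a pose let the fingers close. It gives the time, the measured TCP pose, the force and the opening at its end, in the units of the state.
- bot.read_state(): the state, without advancing time (a new reading comes with each control period).
- eyes.capture(name): name is "side" or "top"; returns a dict with "image" (400x640x3 uint8, blue, green, red), "mtx" (3x3 intrinsics, pixels), "rvec" (rotation vector, rad) and "tvec" (3), from world to camera coordinates, as OpenCV has them. Camera axes: x right, y down, z forward; pixel columns grow to the right and rows downward; lengths in m; the calibration is good to about 2 mm. A picture is of the moment at which its call begins. There is no depth.
- bot.hand_in(): hands the job in, once; it reports no verdict.
Trained networks look in the newest picture that a camera, given by its name, has taken for a name from the list of things; names that differ only in an ending like _2 or _b are one class to them, and where a whole thing is asked for, a point or a joint stands for the part that bears it (a point fixed in the world has none). Each returns a list of dicts, best first, with "conf" (0 to 1); they miss things now and then, are a little off and sometimes report something else, mostly with a low value. They report only what shows in the picture. A call takes as long as a camera call.
- models.recognise(camera, thing): "extent" ([left, top, right, bottom] as shares, 0 to 1, of the picture: columns of its width, rows of its height, round what is visible of it).
- models.spot_point(camera, thing): "point" ([column, row] as shares, 0 to 1, of the picture: columns of its width, rows of its height: a listed point, or the origin of a listed thing).
The state is a dict: "time_s": time; "joint_positions": joint angles; "qvel": joint speeds; "tau": joint torques, N m; "position": TCP position; "tcp_rot": TCP orientation; "force": force on the tool from outside, world axes, zero at the start; "moment": the same for the moment, N m; "opening": opening from 0.0 (shut) to 1.0 (fully open).
Only numpy, scipy, OpenCV 4.12 (cv2) and the standard library are available. Lean on these libraries where they do the work, as an engineer would, in place of code of your own. Each camera call takes 0.05 s, during which the arm holds its last target. There are 200 camera calls.

TASK

Swing the long aluminium parts tray round on its pin, by pushing near its free end, and press it lightly but firmly against the rubber bumper of the red stop for a moment, never hard (the stop is delicate, and the watch must stay in its compartment). Then slide the steel bolt fully home along the tray's edge so that the tray cannot swing back out, let go, and leave everything else on the bench as it is.

Things in the scene. Friction and masses are not known exactly. Their poses are not given: they have to be found in the camera images.
- dock: Blue slick mat, 3 mm thick, 270 x 385 mm (own frame: x -190 to 80, y -57 to 328), fixed. Origin: axis of its fixed pivot pin, at table height. Its y axis runs from the pin along the docked tray, x points across it to the stop, z up. The pin has a 26 mm brass cap, top 31 mm above the table. Guide strips 17 mm above the table flank the bolt: x -53 to -29, y 237 to 303 mm.
- tray: Loose open aluminium tray, 56 mm wide, 18 mm high, 0.3 to 0.65 kg, on the mat, its 12 mm hole over the 10 mm pin (1 mm play). Origin: hole centre, underside. Own frame: x -28 to 28, y -22 to 225 mm. Docked, its y lies along the dock's y within 0.035 rad and its +x side bears on the stop's bumper. Starts swung out by +0.35 to +0.7 rad yaw; push its -x side. Swinging it takes 0.3 to 2 N.
- tray_end (a point): Middle of the tray's free end face, 225 mm from the hole, 9 mm above the underside.
- stop: Red block, 26 mm high, 36 mm long along y, fixed to the dock. Origin: lower middle of its face, at dock (34, 190) mm, on the mat; the face looks to the dock's -x. From it stands a rigid black rubber bumper, screwed out 2.5 to 11.5 mm, differently each time and not reported: feel for it. The tray is home once it bears on it with more than 5 N for 0.5 s; over 13 N damages it.
- bolt (a joint): Steel bolt (m): 0 drawn back, 0.030 fully home, starts at 0 to 0.005. Slides to the dock's -y with about 2 N, stays where left. Bar 10 mm wide, top 16 mm above the table; its nose, at dock y 234 mm when drawn back, clears the tray's end; home, it lies 30 mm further on, along the docked tray's -x side with 1 to 12 mm of room. If the tray is not home the bolt can run against it.
- bolt_knob (a point): Top centre of the bolt's upright black knob, 14 mm thick, 30 mm tall, its top 46 mm above the table; with the bolt at 0 it stands at dock (-41, 274) mm and moves with it. Free on its +y side for a fingertip.
- watch: Steel watch case, 36 mm across, 10 mm high, loose in the tray's third compartment from the pin (about 148 mm from the hole). Origin: centre of its underside.
- tray_mid (a point): Centre of the floor of the watch's compartment (47 mm long, 50 mm wide, inner floor 3 mm above the tray's underside).
- pot: Bystander: small white pot with an orange dot, 30 mm across, 16 mm high, on the mat beyond the docked tray. Leave alone.
- oil_bottle: Bystander: clear bottle, white cap, 70 mm across, 130 mm high. Leave alone.
- jar: Bystander: white jar, orange lid, 64 mm across, 70 mm high. Leave alone.
- tin: Bystander: round steel tin with a black pad, 76 mm across, 30 mm high. Leave alone.
- screwdriver: Bystander: screwdriver, black handle, 150 mm long. Leave alone.
- hammer: Bystander: small hammer, wooden handle, 240 mm long. Leave alone.

How it is judged (in metres and radians):
On the way, in this order (a step that is already met when the one before it is completed fails the run):
1. the tray is swung in and pressed against the stop with more than 5 N for 0.5 s (contact force between tray and stop above 5 N), for 0.5 s.
2. the bolt is slid home behind the tray (value of joint bolt above 0.026 m and angle between the y axis of tray and the y axis of dock, either way round below 0.055 rad), for 0.2 s.
At the end, for the whole second after the job is handed in: The tray lies along the dock's y axis within 0.055 rad, at rest, the bolt is at 26 mm or more of its 30 mm, and the watch still lies flat in its compartment (all of step 2 and distance between watch and tray_mid below 0.02 m and angle between watch's own z axis and vertical below 0.15 rad and linear speed of tray below 0.01 m/s and velocity of joint bolt below 0.01 m/s); the robot touches nothing.
It fails at once if the tray is pressed on the stop with more than 13 N (contact force between tray and stop above 13 N).
It fails at once if the watch leaves its compartment or tips (distance between watch and tray_mid above 0.03 m or angle between watch's own z axis and vertical above 0.5 rad).
It fails at once if a bystander is moved by more than 15 mm (distance of any of pot, oil_bottle, jar, tin, screwdriver, hammer from where it was at the start of the episode above 0.015 m).
It also fails if it takes over 70 s, if anything falls off the work surface, if the arm or the gripper's body presses on something with over 40 N, if the wrist force passes 120 N, or if a joint passes its speed limit or range.

## Working session

There is one attempt and no reset: what is moved stays moved. The work goes in short steps, Python scripts to look and compute and a tool call to move; the robot and the scene stay as the last step left them, time stands still between calls to the robot, and variables do not carry over. Pictures are saved under pics/ and viewed, about 8 in all and at most 12, crops included, and the job is handed in when it is done.

Besides the shell and the picture viewer there is one more tool, called after ">>>" as name(argument=value, ...) on one line, values as JSON. arm_command: Moves the arm, as the interface text tells. Shift numbers are shares of 0.08 m and turn numbers shares of 60 degrees, none past 1 either way. Its arguments: {"type":"object","properties":{"translation":{"type":"array"},"rotation":{"type":"array"},"grip":{"type":"array"}},"required":["translation","rotation","grip"]}

```bash
mkdir -p pics; cat > h.py <<'E'
import numpy as np, cv2
from rig import bot, eyes, models
def cap(n,f=None):
    c=eyes.capture(n)
    if f: cv2.imwrite('pics/'+f,c['image'])
    return c
def ray(c,px,z):
    u=cv2.undistortPoints(np.array([[px]],float),c['mtx'],None)[0,0]
    R=cv2.Rodrigues(np.array(c['rvec'],float))[0]; t=np.array(c['tvec'],float).reshape(3)
    o=-R.T@t; d=R.T@np.array([u[0],u[1],1]); return o+d*(z-o[2])/d[2]
def proj(c,P):
    return cv2.projectPoints(np.array(P,float).reshape(-1,1,3),np.array(c['rvec'],float),np.array(c['tvec'],float),c['mtx'],None)[0][:,0]
def spot(n,t):
    return [(round(r['conf'],2),np.array(r['point'])*[640,400]) for r in models.spot_point(n,t)[:2]]
E
python3 - <<'E'
from h import *
np.set_printoptions(precision=4,suppress=True)
Z=dict(dock=.031,tray_end=.012,stop=.003,bolt_knob=.046,watch=.006,tray=.003,pot=.003)
for n in ('top','side'):
    c=cap(n,n+'1.png')
    for t,z in Z.items():
        for cf,p in spot(n,t):
            print(n,t,cf,p,ray(c,p,z), 'z0' if t!='dock' else ray(c,p,0))
s=bot.read_state();print(s['position'],s['tcp_rot'],s['force'],s['opening'],s['time_s'],bot.tip_extent)
E
```

```text
top dock 0.92 [375.68 174.8 ] [ 0.5989 -0.0836  0.031 ] [ 0.6058 -0.0879  0.    ]
top dock 0.63 [300.288 157.08 ] [0.6445 0.1039 0.031 ] [0.6528 0.1055 0.    ]
top tray_end 0.7 [291.52 201.12] [0.5359 0.1261 0.012 ] z0
top stop 0.73 [299.904 158.88 ] [0.6473 0.1063 0.003 ] z0
top bolt_knob 0.6 [267.904 180.8  ] [0.5809 0.1818 0.046 ] z0
top watch 0.71 [320.128 195.08 ] [0.5522 0.0544 0.006 ] z0
top tray 0.91 [376.384 175.48 ] [ 0.6034 -0.0892  0.003 ] z0
top tray 0.7 [300.992 159.2  ] [0.6464 0.1035 0.003 ] z0
top pot 0.51 [329.92 146.4 ] [0.6803 0.029  0.003 ] z0
top pot 0.27 [292.288 202.   ] [0.5351 0.1248 0.003 ] z0
side dock 0.63 [350.528 255.28 ] [ 0.5821 -0.1009  0.031 ] [ 0.5928 -0.0837  0.    ]
side tray_end 0.85 [302.528 207.28 ] [0.528  0.1106 0.012 ] z0
side stop 0.58 [338.496 202.68 ] [0.6363 0.0952 0.003 ] z0
side watch 0.74 [318.208 217.72 ] [0.5579 0.0627 0.006 ] z0
side watch 0.6 [317.696 219.8  ] [0.5537 0.0563 0.006 ] z0
side tray 0.73 [353.408 254.68 ] [ 0.5998 -0.0865  0.003 ] z0
[0.2165 0.5863 0.212 ] [[ 0.9381  0.      0.3465]
 [-0.3465  0.      0.9381]
 [ 0.     -1.      0.    ]] [0.1688 1.0297 0.2213] 0.9974038893498282 0.8 0.022
```

```bash
python3 - <<'E'
import cv2
a=cv2.imread('pics/top1.png')[100:250,220:420]; cv2.imwrite('pics/top1c.png',cv2.resize(a,None,fx=4,fy=4,interpolation=cv2.INTER_CUBIC))
a=cv2.imread('pics/side1.png'); cv2.imwrite('pics/side1c.png',cv2.resize(a[130:290,230:430],None,fx=3.7,fy=3.7,interpolation=cv2.INTER_CUBIC))
E
```

```text
(no output)
```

View pics/top1c.png

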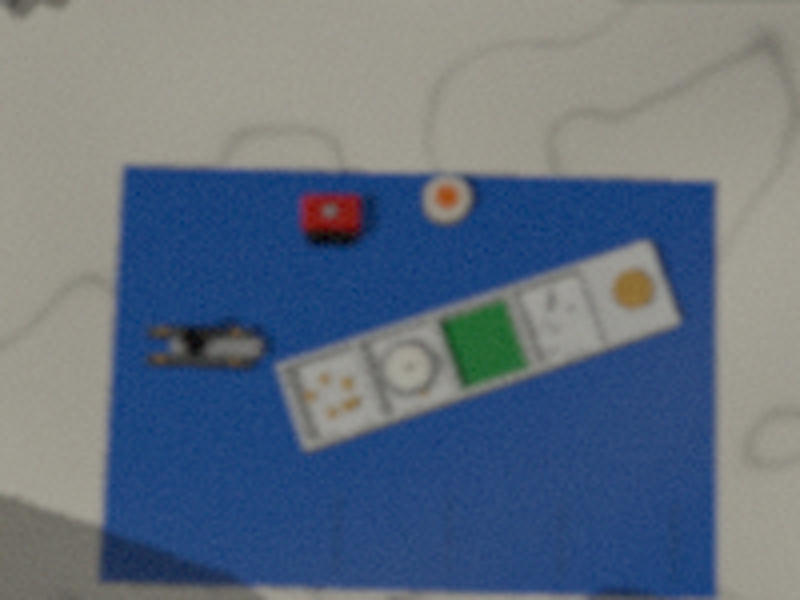

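View pics/side1c.png

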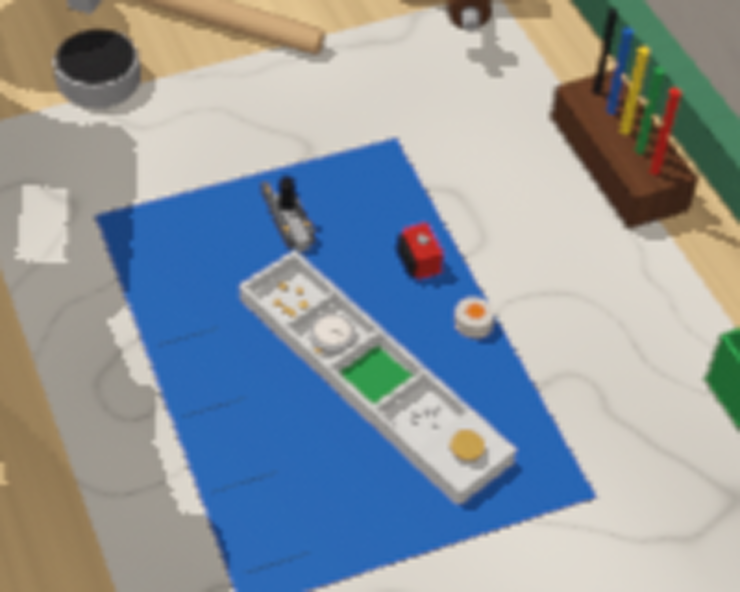

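Top crop: cap at crop (633,288), knob about (193,342), stop (331,215) with the bumper below it, and the tray's free end at left. The side crop agrees; the knob stands at (288,190). The mat corners are clear in both, so I'll fit the dock pose to them.

```bash
cat >> h.py <<'E'
def D(p,x,y,z): # dock mm -> world
    c,s=np.cos(p[2]),np.sin(p[2]); return np.array([p[0]+c*x-s*y,p[1]+s*x+c*y,z])
E
python3 - <<'E'
from h import *
from scipy.optimize import least_squares
np.set_printoptions(precision=4,suppress=True)
obs={};cs={}
C=[(.08,.328),(.08,-.057),(-.19,-.057),(-.19,.328)]
for n in ('top','side'):
    c=cs[n]=cap(n); im=c['image']; hsv=cv2.cvtColor(im,cv2.COLOR_BGR2HSV)
    m=cv2.inRange(hsv,(100,120,40),(125,255,255))
    k,l,st,_=cv2.connectedComponentsWithStats(m); i=1+st[1:,4].argmax(); m=(l==i).astype(np.uint8)
    h=cv2.convexHull(cv2.findContours(m,0,cv2.CHAIN_APPROX_NONE)[0][0])
    q=cv2.approxPolyDP(h,6,True)[:,0]; print(n,st[i],q.tolist())
    # refine: dist of hull contour points to model
    obs[n]=q.astype(float)
def res(p,ns,pr=False):
    r=[]
    for n in ns:
        P=proj(cs[n],[D(p,x,y,.003) for x,y in C])
        for a in P:
            d=obs[n]-a; j=(d**2).sum(1).argmin(); r.append(d[j])
    return np.ravel(r)
p0=[.606,-.087,0.0]
for ns in (['top'],['side'],['top','side']):
    s=least_squares(res,p0,args=(ns,),loss='soft_l1'); print(ns,s.x,s.fun.reshape(-1,2).round(1).tolist())
p=s.x
print('proj top cap,knob0,stop', proj(cs['top'],[D(p,0,0,.031),D(p,-.041,.274,.046),D(p,.034,.19,.003)]))
print('proj side', proj(cs['side'],[D(p,0,0,.031),D(p,-.041,.274,.046),D(p,.034,.19,.003)]))
for n in cs:
  e=spot(n,'tray_end')[0][1]; w=ray(cs[n],e,.012); print('tray yaw',n,w,np.degrees(np.arctan2(-(w[0]-p[0]),w[1]-p[1])-p[2]),np.hypot(*(w[:2]-p[:2])))
E
```

```text
top [  246   142   152   107 12310] [[252, 142], [397, 146], [397, 248], [246, 244]]
side [ 257  168  133  127 7879] [[337, 168], [389, 264], [296, 294], [257, 188]]
['top'] [ 0.6074 -0.0897 -0.0298] [[1.9, 1.8], [-1.8, 1.7], [-2.0, -1.5], [2.0, -0.9]]
['side'] [ 0.6042 -0.0908 -0.0317] [[-0.5, 1.7], [-2.8, -0.0], [0.7, -1.0], [1.6, 0.7]]
['top', 'side'] [ 0.6053 -0.0906 -0.0324] [[1.5, 1.3], [-2.3, 0.8], [-2.2, -2.4], [1.9, -1.4], [-0.9, 1.8], [-3.1, 0.2], [0.3, -0.7], [1.2, 0.9]]
proj top cap,knob0,stop [[378.4372 172.2802]
 [266.7053 183.8923]
 [303.0489 159.5783]]
proj side [[356.821  249.4899]
 [307.7578 177.85  ]
 [340.8889 201.1033]]
tray yaw top [0.5352 0.1282 0.012 ] 19.613012687845938 0.22968664394375848
tray yaw side [0.5302 0.1163 0.012 ] 21.812994199369722 0.22006166848520894
```

```bash
python3 - <<'E'
from h import *
np.set_printoptions(precision=3,suppress=True)
for n in ('top','side'):
    c=cap(n)
    for t in ('oil_bottle','jar','tin'):
        for cf,p in spot(n,t)[:1]: print(n,t,cf,p,ray(c,p,0))
p=[.605,-.0905,-.032]
g=D(p,-.125,.172,.03); s=bot.read_state(); R=np.array(s['tcp_rot'])
print(g, R.T@(g-s['position'])/.08, s['force'])
E
```

```text
top oil_bottle 0.88 [481.728 209.08 ] [ 0.517 -0.353  0.   ]
top jar 0.74 [477.888 163.6  ] [ 0.635 -0.351  0.   ]
top tin 0.55 [183.488 225.32 ] [0.476 0.398 0.   ]
side oil_bottle 0.94 [371.328 358.88 ] [ 0.519 -0.355  0.   ]
side tin 0.65 [255.872 152.4  ] [0.471 0.393 0.   ]
[0.486 0.085 0.03 ] [ 5.324  2.274 -4.708] [ 0.842 -0.553 -0.3  ]
```

>>> arm_command(translation=[[0.5,0,-0.45],[1,0,-0.9],[1,0,-0.9]], rotation=[[0,0,0],[0,0,0],[0,0,0]], grip=[1,1,1])

```text
time_s: 1.7
position: [0.2676, 0.4868, 0.2117]
tcp_rot: [[0.937, -0.001, 0.349], [-0.349, -0.004, 0.937], [0.0, -1.0, -0.004]]
force: [-0.5, 0.0, -0.3]
opening: 0.81
```

>>> arm_command(translation=[[0.5,0.1,-0.44],[1,0.3,-0.88],[1,0.3,-0.88]], rotation=[[0,0,0],[0,0,0],[0,0,0]], grip=[1,1,1])

```text
time_s: 2.0
position: [0.3179, 0.3938, 0.1869]
tcp_rot: [[0.937, -0.002, 0.35], [-0.35, -0.003, 0.937], [-0.001, -1.0, -0.003]]
force: [-0.1, 0.3, -0.5]
opening: 0.537
```

>>> arm_command(translation=[[0.5,0.1,-0.44],[1,0.3,-0.88],[1,0.3,-0.88]], rotation=[[0,0,0],[0,0,0],[0,0,0]], grip=[1,1,1])

```text
time_s: 2.3
position: [0.3693, 0.3011, 0.1632]
tcp_rot: [[0.937, -0.001, 0.35], [-0.35, -0.001, 0.937], [-0.0, -1.0, -0.001]]
force: [-0.8, 0.5, 0.1]
opening: 0.261
```

>>> arm_command(translation=[[0.5,0.1,-0.44],[1,0.3,-0.88],[1,0.3,-0.88]], rotation=[[0,0,0],[0,0,0],[0,0,0]], grip=[1,1,1])

```text
time_s: 2.6
position: [0.4211, 0.2078, 0.1394]
tcp_rot: [[0.937, 0.001, 0.35], [-0.35, -0.0, 0.937], [0.001, -1.0, 0.0]]
force: [0.4, 1.1, 0.5]
opening: 0.035
```

>>> arm_command(translation=[[0.5,0.1,-0.44],[1,0.3,-0.88],[1,0.3,-0.88],[1,0.3,-0.88]], rotation=[[0,-0.1,0],[0,-0.2,0],[0,-0.31,0],[0,-0.31,0]], grip=[1,1,1,1])

```text
time_s: 3.0
position: [0.4706, 0.1158, 0.1157]
tcp_rot: [[0.999, 0.0, 0.032], [-0.032, 0.001, 0.999], [0.0, -1.0, 0.001]]
force: [-0.2, -0.2, -0.1]
opening: 0.007
```

```bash
python3 - <<'E'
from h import *
np.set_printoptions(precision=4,suppress=True)
p=[.605,-.0905,-.032]
g=D(p,-.125,.172,.03); s=bot.read_state(); R=np.array(s['tcp_rot'])
print(s['position'],R,g, R.T@(g-s['position'])/.08, s['force'],s['opening'])
E
```

```text
[0.4706 0.1158 0.1157] [[ 0.9995  0.0004  0.0323]
 [-0.0323  0.0007  0.9995]
 [ 0.0004 -1.      0.0007]] [0.4856 0.0854 0.03  ] [ 0.1987  1.071  -0.3744] [-0.2374 -0.1745 -0.141 ] 0.007134561056144533
```

>>> arm_command(translation=[[0.1,0.3,-0.375],[0.1,0.8,-0.375],[0.1,1,-0.375],[0.1,1,-0.375]], rotation=[[0,0,0],[0,0,0],[0,0,0],[0,0,0]], grip=[1,1,1,1])

```text
time_s: 3.4
position: [0.4743, 0.0876, 0.0344]
tcp_rot: [[1.0, -0.005, 0.03], [-0.03, 0.001, 1.0], [-0.005, -1.0, 0.001]]
force: [-0.3, 0.5, 0.1]
opening: 0.001
```

```bash
python3 - <<'E'
from h import *
c=cap('top'); d=cap('side')
a=cv2.resize(c['image'][120:250,230:410],None,fx=3,fy=3,interpolation=cv2.INTER_CUBIC)
b=cv2.resize(d['image'][150:280,240:400],None,fx=3,fy=3,interpolation=cv2.INTER_CUBIC)
h=np.zeros((780,800,3),np.uint8)
h=np.vstack([np.hstack([a,np.zeros((390,0,3),np.uint8)]),np.zeros((0,540,3),np.uint8)])
cv2.imwrite('pics/2.png',cv2.resize(np.hstack([a,b]),None,fx=.78,fy=.78))
E
```

```text
(no output)
```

View pics/2.png

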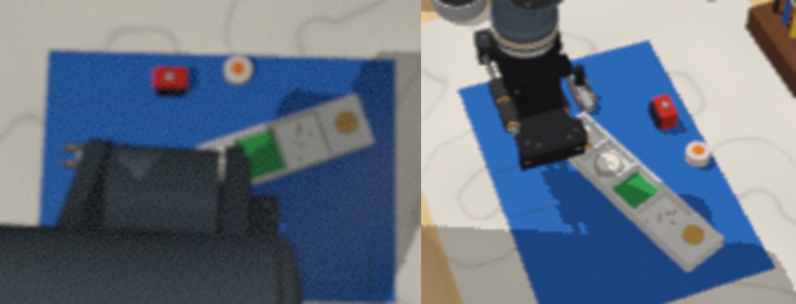

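>>> arm_command(translation=[[0.04,0.03,0],[0.08,0.05,0],[0.13,0.05,0],[0.18,0.05,0],[0.23,0.05,0]], rotation=[[0,0,0],[0,0,0],[0,0,0],[0,0,0],[0,0,0]], grip=[1,1,1,1,1])

```text
time_s: 4.0
position: [0.4955, 0.0852, 0.0323]
tcp_rot: [[1.0, 0.001, 0.029], [-0.029, -0.0, 1.0], [0.001, -1.0, 0.0]]
force: [-0.2, -0.0, -1.1]
opening: 0.007
```

>>> arm_command(translation=[[0.05,0,0],[0.1,0,0],[0.15,0,0],[0.2,0,0],[0.25,0,0]], rotation=[[0,0,0],[0,0,0],[0,0,0],[0,0,0],[0,0,0]], grip=[1,1,1,1,1])

```text
time_s: 4.5
position: [0.515, 0.0846, 0.0319]
tcp_rot: [[1.0, -0.0, 0.029], [-0.029, 0.0, 1.0], [-0.0, -1.0, 0.0]]
force: [-1.3, 1.2, 0.2]
opening: 0.003
```

>>> arm_command(translation=[[0.05,0,0],[0.1,0,0],[0.15,0,0],[0.2,0,0],[0.25,0,0]], rotation=[[0,0,0],[0,0,0],[0,0,0],[0,0,0],[0,0,0]], grip=[1,1,1,1,1])

```text
time_s: 5.0
position: [0.535, 0.0841, 0.0319]
tcp_rot: [[1.0, -0.0, 0.029], [-0.029, 0.0, 1.0], [-0.0, -1.0, -0.0]]
force: [0.1, 0.0, 0.0]
opening: 0.006
```

```bash
python3 - <<'E'
from h import *
s=bot.read_state();print(s['position'],s['force'])
c=cap('top'); d=cap('side')
a=cv2.resize(c['image'][120:250,230:410],None,fx=3,fy=3,interpolation=cv2.INTER_CUBIC)
b=cv2.resize(d['image'][150:280,260:400],None,fx=3,fy=3,interpolation=cv2.INTER_CUBIC)
cv2.imwrite('pics/3.png',cv2.resize(np.hstack([a,b]),None,fx=.83,fy=.83))
E
```

```text
[0.535033   0.08408025 0.03193161] [0.12549754 0.04426374 0.01597429]
```

View pics/3.png

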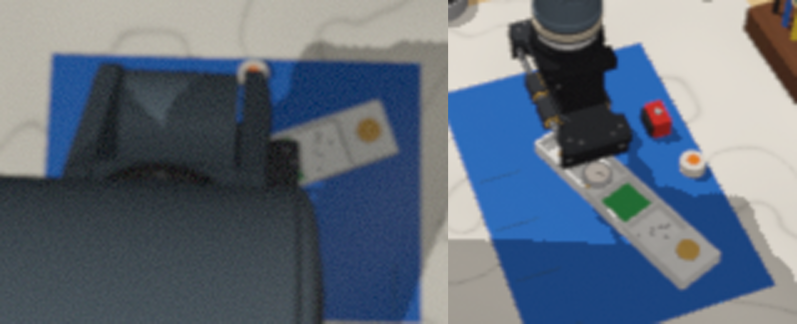

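```bash
python3 - <<'E'
from h import *
np.set_printoptions(precision=4,suppress=True)
p=np.array([.605,-.0905,-.032])
for n in ('top','side'):
    c=cap(n)
    for t,z,r in (('watch',.006,.148),('tray_end',.012,.225),('watch',.014,.148)):
        for cf,q in spot(n,t):
            w=ray(c,q,z); d=w[:2]-p[:2]; print(n,t,cf,q,w,'yaw',np.arctan2(-d[0],d[1])-p[2],np.hypot(*d))
    for yaw in (0,.1,.2,.3,.4):
        print(yaw,proj(c,[D([p[0],p[1],p[2]+yaw],x,y,.021) for x,y in ((-.028,.225),(.028,.225),(-.028,-.022),(.028,-.022))]).round(0).tolist(), proj(c,D([p[0],p[1],p[2]+yaw],0,.148,.014)).round(0))
d=eyes.capture('side')
cv2.imwrite('pics/4.png',cv2.resize(d['image'][160:280,270:390],None,fx=5,fy=5,interpolation=cv2.INTER_CUBIC))
E
```

```text
0 [[288.0, 182.0], [289.0, 160.0], [387.0, 184.0], [387.0, 163.0]] [[319. 172.]]
0.1 [[289.0, 190.0], [288.0, 168.0], [388.0, 184.0], [386.0, 162.0]] [[319. 178.]]
0.2 [[291.0, 199.0], [288.0, 177.0], [389.0, 183.0], [384.0, 161.0]] [[320. 184.]]
0.3 [[294.0, 208.0], [288.0, 186.0], [390.0, 182.0], [383.0, 161.0]] [[321. 189.]]
0.4 [[298.0, 216.0], [290.0, 195.0], [390.0, 180.0], [382.0, 160.0]] [[323. 195.]]
side watch 0.66 [318.016 221.8  ] [0.5519 0.0493 0.006 ] yaw 0.3952934398578388 0.14956292926572215
side tray_end 0.91 [302.4 206. ] [0.5294 0.1153 0.012 ] yaw 0.38415764835266986 0.21923538712633622
side watch 0.66 [318.016 221.8  ] [0.5494 0.0437 0.014 ] yaw 0.4245494108079827 0.14528315864929653
0 [[317.0, 194.0], [335.0, 189.0], [350.0, 261.0], [369.0, 255.0]] [[336. 212.]]
0.1 [[311.0, 197.0], [328.0, 191.0], [351.0, 262.0], [370.0, 254.0]] [[331. 214.]]
0.2 [[304.0, 200.0], [321.0, 193.0], [352.0, 262.0], [370.0, 253.0]] [[326. 216.]]
0.3 [[298.0, 204.0], [314.0, 195.0], [354.0, 263.0], [370.0, 252.0]] [[322. 218.]]
0.4 [[293.0, 209.0], [307.0, 199.0], [355.0, 263.0], [370.0, 251.0]] [[318. 221.]]
```

View pics/4.png

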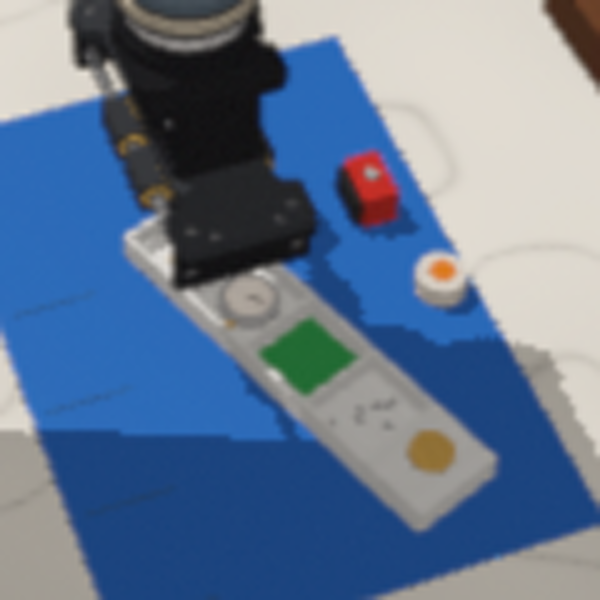

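```bash
python3 - <<'E'
from h import *
np.set_printoptions(precision=4,suppress=True)
s=bot.read_state();P=np.array(s['position']);print(P,s['time_s'])
d=cap('side');c=cap('top')
for n,k in (('side',d),('top',c)):
    R=cv2.Rodrigues(np.array(k['rvec'],float))[0]; print('cam pos',-R.T@np.array(k['tvec']).ravel())
pts=[P+[0,0,dz] for dz in (-.022,0,.048,.1)]+[P+[a,b,.048] for a in (-.0375,.0375) for b in (-.095,.095)]
q=proj(d,pts); print(((q-[270,160])*5).round(0).tolist(), q)
im=d['image'].copy()[160:260,270:370]; im=cv2.resize(im,None,fx=6,fy=6,interpolation=cv2.INTER_CUBIC)
for i,x in enumerate((q-[270,160])*6): cv2.circle(im,tuple(int(v) for v in x),3,(0,255,255) if i<4 else (255,0,255),-1)
cv2.imwrite('pics/5.png',im)
E
```

```text
[0.5346 0.0841 0.032 ] 5.55
cam pos [ 0.2563 -0.6282  0.9793]
cam pos [0.3772 0.0532 1.0203]
[[190.0, 269.0], [190.0, 245.0], [190.0, 190.0], [190.0, 127.0], [189.0, 339.0], [69.0, 90.0], [321.0, 298.0], [191.0, 56.0]] [[307.9482 213.74  ]
 [307.9525 208.946 ]
 [307.9624 198.0076]
 [307.9738 185.356 ]
 [307.7997 227.8813]
 [283.7193 178.0794]
 [334.1945 219.5709]
 [308.1081 171.2513]]
```

View pics/5.png

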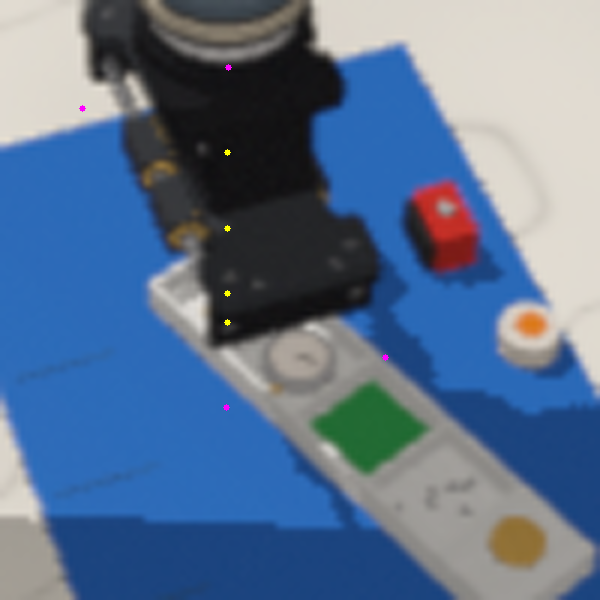

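```bash
python3 - <<'E'
from h import *
for n in ('side1.png','now'):
    im=cv2.imread('pics/'+n) if n!='now' else cap('side')['image']
    h=cv2.cvtColor(im,cv2.COLOR_BGR2HSV)[200:270,290:380]
    m=cv2.inRange(h,(45,120,40),(80,255,255)); ys,xs=np.nonzero(m); print(n,len(xs),xs.mean()+290,ys.mean()+200)
    y=cv2.inRange(h,(12,100,80),(28,255,255))[25:,:]; ys,xs=np.nonzero(y); print(len(xs),xs.mean()+290,ys.mean()+225)
c=cap('side')
for yaw in (.3,.4,.5): print(yaw,proj(c,D([.605,-.0905,-.032+yaw],0,.098,.006)))
s=cv2.imread('pics/side1.png')[180:280,285:385]; a=cv2.resize(s,None,fx=4,fy=4,interpolation=cv2.INTER_CUBIC); b=cv2.resize(c['image'][180:280,285:385],None,fx=4,fy=4,interpolation=cv2.INTER_CUBIC)
cv2.imwrite('pics/6.png',np.hstack([a,b]))
E
```

```text
side1.png 137 331.2554744525547 230.67883211678833
54 355.9259259259259 249.7962962962963
now 137 331.1824817518248 230.72992700729927
56 355.82142857142856 249.69642857142858
0.3 [[333.08151481 230.98077139]]
0.4 [[330.46451976 232.79037829]]
0.5 [[328.07409182 234.82413961]]
```

View pics/6.png

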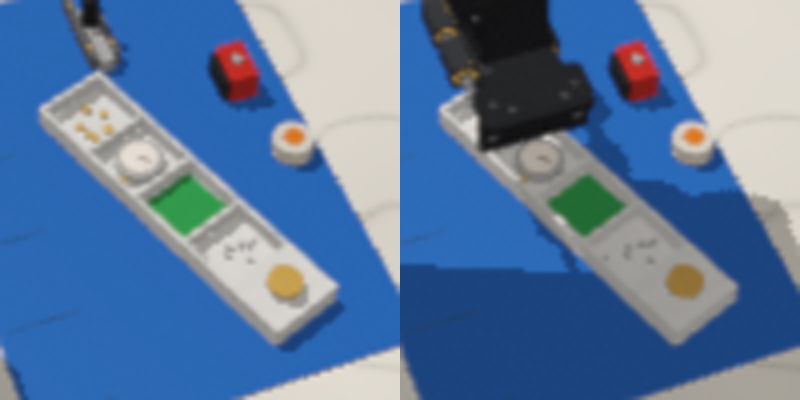

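The tray hasn't moved (the green pad sits at 331,230.7 before and after), even though the reported tip should be inside it. The body also shows about 40 mm higher in the picture than I predicted. I'll back off and turn the gripper 90° so the side camera can see the fingers.

>>> arm_command(translation=[[0,-0.3,0],[-0.3,-0.3,0],[-0.8,-0.3,0],[-0.8,-0.3,0]], rotation=[[0,0,0],[0,0,0],[0,0,0],[0,0,0]], grip=[1,1,1,1])

```text
time_s: 6.15
position: [0.4621, 0.0867, 0.0555]
tcp_rot: [[1.0, -0.012, 0.029], [-0.029, 0.001, 1.0], [-0.012, -1.0, 0.0]]
force: [0.3, -0.2, 0.6]
opening: 0.002
```

>>> arm_command(translation=[[0,0,0],[0,0,0],[0,0,0],[0,0,0],[0,0,0]], rotation=[[0,0.14,0],[0,0.28,0],[0,0.42,0],[0,0.56,0],[0,0.7,0]], grip=[1,1,1,1,1])

```text
time_s: 6.65
position: [0.471, 0.0859, 0.056]
tcp_rot: [[0.719, 0.0, 0.695], [-0.695, 0.0, 0.719], [0.0, -1.0, 0.0]]
force: [0.1, -0.6, 1.6]
opening: 0.011
```

>>> arm_command(translation=[[0,0,0],[0,0,0],[0,0,0],[0,0,0],[0,0,0]], rotation=[[0,0.14,0],[0,0.28,0],[0,0.42,0],[0,0.56,0],[0,0.7,0]], grip=[1,1,1,1,1])

```text
time_s: 7.15
position: [0.471, 0.0859, 0.0559]
tcp_rot: [[0.069, 0.0, 0.998], [-0.998, -0.0, 0.069], [0.0, -1.0, 0.0]]
force: [0.3, -0.2, -0.1]
opening: 0.004
```

>>> arm_command(translation=[[0,0,0],[0,0,0]], rotation=[[0,0.1,0],[0,0.1,0]], grip=[1,1])

```text
time_s: 7.35
position: [0.471, 0.0859, 0.056]
tcp_rot: [[-0.029, 0.0, 1.0], [-1.0, -0.0, -0.029], [0.0, -1.0, 0.0]]
force: [0.9, 0.6, -0.3]
opening: 0.005
```

```bash
python3 - <<'E'
from h import *
np.set_printoptions(precision=4,suppress=True)
s=bot.read_state();P=np.array(s['position']);print(P,s['tcp_rot'],s['force'],s['opening'],s['joint_positions'])
out=[]
for n in ('side','top'):
    d=cap(n); q=proj(d,[P+[0,0,dz] for dz in (-.022,0,.048,.1)]); print(n,q)
    o=np.clip(q[0].round().astype(int)-[50,60],0,[540,300])
    im=cv2.resize(d['image'][o[1]:o[1]+100,o[0]:o[0]+100],None,fx=4,fy=4,interpolation=cv2.INTER_CUBIC)
    for x in (q-o)*4: cv2.circle(im,tuple(int(v) for v in x),3,(0,255,255),-1)
    out.append(im)
cv2.imwrite('pics/7.png',np.hstack(out))
E
```

```text
[0.471  0.0859 0.056 ] [[-0.029   0.0002  0.9996]
 [-0.9996 -0.     -0.029 ]
 [ 0.     -1.      0.0002]] [ 0.932   0.6228 -0.2904] 0.004781773281682172 [ -3.0678  34.6069 110.316    0.0002  35.0637  -1.4075]
side [[286.5997 214.4277]
 [286.2982 209.5095]
 [285.6094 198.274 ]
 [284.8112 185.2539]]
top [[307.1539 226.1157]
 [306.8508 225.2363]
 [306.1396 223.1733]
 [305.2816 220.6844]]
```

View pics/7.png

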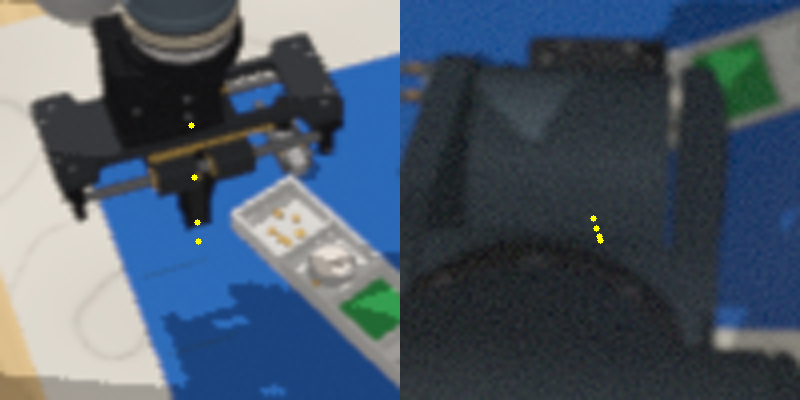

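```bash
python3 - <<'E'
from h import *
np.set_printoptions(precision=4,suppress=True)
c=cap('side')
for nm,px in (('peg',(257,208.5)),('tip',(285.75,211)),('pegR',(318,192))):
    for z in (.03,.04,.05,.06,.07,.08,.09): print(nm,ray(c,px,z))
E
```

```text
peg [0.4007 0.1397 0.03  ]
peg [0.3992 0.1316 0.04  ]
peg [0.3976 0.1235 0.05  ]
peg [0.3961 0.1155 0.06  ]
peg [0.3946 0.1074 0.07  ]
peg [0.3931 0.0993 0.08  ]
peg [0.3915 0.0912 0.09  ]
tip [0.4738 0.1014 0.03  ]
tip [0.4715 0.0938 0.04  ]
tip [0.4692 0.0861 0.05  ]
tip [0.4669 0.0784 0.06  ]
tip [0.4646 0.0707 0.07  ]
tip [0.4623 0.063  0.08  ]
tip [0.4601 0.0553 0.09  ]
pegR [0.586  0.1346 0.03  ]
pegR [0.5826 0.1266 0.04  ]
pegR [0.5791 0.1185 0.05  ]
pegR [0.5756 0.1105 0.06  ]
pegR [0.5722 0.1024 0.07  ]
pegR [0.5687 0.0944 0.08  ]
pegR [0.5652 0.0864 0.09  ]
```

>>> arm_command(translation=[[0,0.15,0],[0,0.27,0],[0,0.32,0],[0,0.36,0],[0,0.36,0]], rotation=[[0,0,0],[0,0,0],[0,0,0],[0,0,0],[0,0,0]], grip=[1,1,1,1,1])

```text
time_s: 8.0
position: [0.4703, 0.0859, 0.0264]
tcp_rot: [[-0.029, -0.001, 1.0], [-1.0, 0.0, -0.029], [-0.0, -1.0, -0.001]]
force: [-0.5, -0.7, 1.1]
opening: 0.006
```

>>> arm_command(translation=[[0,0.02,0],[0,0.04,0],[0,0.06,0],[0,0.06,0]], rotation=[[0,0,0],[0,0,0],[0,0,0],[0,0,0]], grip=[1,1,1,1])

```text
time_s: 8.4
position: [0.4707, 0.0859, 0.0223]
tcp_rot: [[-0.029, -0.0, 1.0], [-1.0, 0.0, -0.029], [-0.0, -1.0, -0.0]]
force: [0.1, 0.3, -0.4]
opening: -0.001
```

>>> arm_command(translation=[[0,0.02,0],[0,0.04,0],[0,0.06,0],[0,0.06,0]], rotation=[[0,0,0],[0,0,0],[0,0,0],[0,0,0]], grip=[1,1,1,1])

```text
time_s: 8.8
position: [0.4706, 0.0859, 0.0173]
tcp_rot: [[-0.029, -0.0, 1.0], [-1.0, 0.0, -0.029], [0.0, -1.0, -0.0]]
force: [0.1, -0.2, -0.3]
opening: 0.004
```

```bash
python3 - <<'E'
from h import *
np.set_printoptions(precision=4,suppress=True)
s=bot.read_state();P=np.array(s['position']);print(P,s['force'])
out=[]
d=cap('side'); q=proj(d,[P+[0,0,dz] for dz in (-.022,0)]+[[P[0],P[1],.003]]); print(q)
o=np.clip(q[0].round().astype(int)-[45,45],0,[540,300])
im=cv2.resize(d['image'][o[1]:o[1]+80,o[0]:o[0]+100],None,fx=6,fy=6,interpolation=cv2.INTER_CUBIC)
for x in (q-o)*6: cv2.circle(im,tuple(int(v) for v in x),2,(0,255,255),-1)
cv2.imwrite('pics/8.png',im)
E
```

```text
[0.4706 0.0859 0.0173] [ 0.1162 -0.1862 -0.3498]
[[286.9668 222.771 ]
 [286.6778 218.0899]
 [286.8672 221.1571]]
```

View pics/8.png

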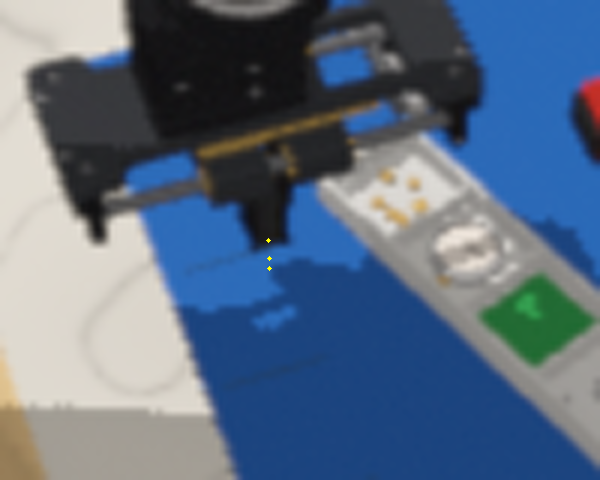

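>>> arm_command(translation=[[0,0.015,0],[0,0.03,0],[0,0.045,0],[0,0.06,0],[0,0.06,0]], rotation=[[0,0,0],[0,0,0],[0,0,0],[0,0,0],[0,0,0]], grip=[1,1,1,1,1])

```text
time_s: 9.35
position: [0.4706, 0.0859, 0.0126]
tcp_rot: [[-0.029, -0.0, 1.0], [-1.0, 0.0, -0.029], [-0.0, -1.0, -0.0]]
force: [0.2, -0.0, 0.3]
opening: 0.009
```

>>> arm_command(translation=[[0,0.012,0],[0,0.025,0],[0,0.038,0],[0,0.038,0]], rotation=[[0,0,0],[0,0,0],[0,0,0],[0,0,0]], grip=[1,1,1,1])

```text
time_s: 9.75
position: [0.4706, 0.0859, 0.0096]
tcp_rot: [[-0.029, -0.0, 1.0], [-1.0, 0.0, -0.029], [-0.0, -1.0, -0.0]]
force: [-0.2, -0.3, 0.8]
opening: 0.007
```

>>> arm_command(translation=[[0,0.012,0],[0,0.025,0],[0,0.038,0],[0,0.038,0]], rotation=[[0,0,0],[0,0,0],[0,0,0],[0,0,0]], grip=[1,1,1,1])

```text
time_s: 10.15
position: [0.4706, 0.0859, 0.0065]
tcp_rot: [[-0.029, -0.0, 1.0], [-1.0, 0.0, -0.029], [-0.0, -1.0, -0.0]]
force: [-0.7, -0.6, -0.3]
opening: 0.007
```

>>> arm_command(translation=[[0,0.012,0],[0,0.025,0],[0,0.025,0]], rotation=[[0,0,0],[0,0,0],[0,0,0]], grip=[1,1,1])

```text
time_s: 10.45
position: [0.4706, 0.086, 0.0045]
tcp_rot: [[-0.029, -0.0, 1.0], [-1.0, 0.0, -0.029], [-0.0, -1.0, -0.0]]
force: [0.4, -0.4, -0.1]
opening: 0.005
```

>>> arm_command(translation=[[0,-0.02,0.05],[0,-0.02,0.11],[0,-0.02,0.17],[0,-0.02,0.23],[0,-0.02,0.29]], rotation=[[0,0,0],[0,0,0],[0,0,0],[0,0,0],[0,0,0]], grip=[1,1,1,1,1])

```text
time_s: 10.95
position: [0.4946, 0.0852, 0.0063]
tcp_rot: [[-0.029, 0.0, 1.0], [-1.0, -0.0, -0.029], [0.0, -1.0, 0.0]]
force: [-0.1, -0.3, -0.4]
opening: 0.006
```

>>> arm_command(translation=[[0,0,0.05],[0,0,0.1],[0,0,0.15],[0,0,0.2],[0,0,0.25]], rotation=[[0,0,0],[0,0,0],[0,0,0],[0,0,0],[0,0,0]], grip=[1,1,1,1,1])

```text
time_s: 11.45
position: [0.5137, 0.0847, 0.0061]
tcp_rot: [[-0.029, -0.001, 1.0], [-1.0, 0.0, -0.029], [-0.0, -1.0, -0.001]]
force: [-0.7, 0.3, 0.1]
opening: 0.004
```

```bash
cat >> h.py <<'E'
def green():
    c=cap('side'); im=c['image']; h=cv2.cvtColor(im,cv2.COLOR_BGR2HSV)[195:270,290:385]
    m=cv2.inRange(h,(45,120,30),(80,255,255)); ys,xs=np.nonzero(m); g=np.array([xs.mean()+290,ys.mean()+195])
    w=ray(c,g,.006); d=w[:2]-[.605,-.0905]
    return c,len(xs),g.round(1),'yaw',round(np.arctan2(-d[0],d[1])+.032,3),round(np.hypot(*d),4)
E
python3 - <<'E'
from h import *
s=bot.read_state();print(s['position'],s['force'],green()[1:])
E
```

```text
[0.51371293 0.08470866 0.00614054] [-0.6508363   0.28590678  0.14995583] (139, array([332.3, 230.3]), 'yaw', np.float64(0.303), np.float64(0.1012))
```

>>> arm_command(translation=[[0,0,0.05],[0,0,0.1],[0,0,0.15],[0,0,0.2],[0,0,0.25]], rotation=[[0,0,0],[0,0,0],[0,0,0],[0,0,0],[0,0,0]], grip=[1,1,1,1,1])

```text
time_s: 12.0
position: [0.5342, 0.0841, 0.0063]
tcp_rot: [[-0.029, -0.0, 1.0], [-1.0, 0.0, -0.029], [-0.0, -1.0, -0.0]]
force: [-0.7, 0.0, 1.2]
opening: 0.003
```

>>> arm_command(translation=[[0,0,0.03],[0,0,0.06],[0,0,0.09],[0,0,0.12],[0,0,0.15]], rotation=[[0,0,0],[0,0,0],[0,0,0],[0,0,0],[0,0,0]], grip=[1,1,1,1,1])

```text
time_s: 12.5
position: [0.546, 0.0837, 0.0063]
tcp_rot: [[-0.029, -0.0, 1.0], [-1.0, 0.0, -0.029], [-0.0, -1.0, -0.0]]
force: [-1.3, -0.0, 0.1]
opening: 0.004
```

```bash
python3 - <<'E'
from h import *
s=bot.read_state();print(s['position'],s['force']);g=green();print(g[1:])
for yaw in (0,.05,.1,.2): print(yaw,proj(g[0],D([.605,-.0905,-.032+yaw],0,.099,.006)))
cv2.imwrite('pics/9.png',cv2.resize(g[0]['image'][160:270,270:400],None,fx=5,fy=5,interpolation=cv2.INTER_CUBIC))
E
```

```text
[0.54601092 0.08373189 0.00626825] [-1.31099585 -0.04880458  0.05691356]
(134, array([336.9, 227.7]), 'yaw', np.float64(0.146), np.float64(0.1016))
0 [[341.8997856  226.75436543]]
0.05 [[340.29684855 227.25795244]]
0.1 [[338.72771684 227.82788915]]
0.2 [[335.70477289 229.16266835]]
```

View pics/9.png

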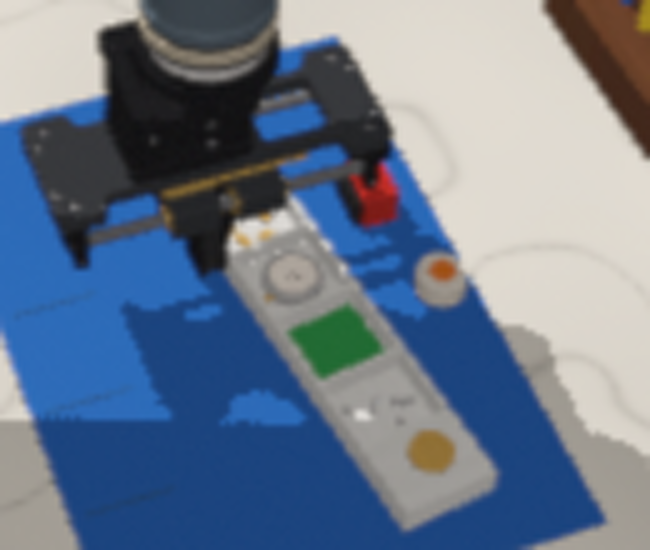

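>>> arm_command(translation=[[0,-0.025,0.02],[0,-0.05,0.05],[0,-0.05,0.075],[0,-0.05,0.1],[0,-0.05,0.12]], rotation=[[0,0,0],[0,0,0],[0,0,0],[0,0,0],[0,0,0]], grip=[1,1,1,1,1])

```text
time_s: 13.05
position: [0.5554, 0.0836, 0.0107]
tcp_rot: [[-0.029, -0.001, 1.0], [-1.0, 0.0, -0.029], [-0.0, -1.0, -0.001]]
force: [-2.7, 0.4, 5.2]
opening: 0.007
```

```bash
python3 - <<'E'
from h import *
s=bot.read_state();print(s['position'],s['force']);g=green();print(g[1:])
s=bot.read_state();print(s['position'],s['force'])
E
```

```text
[0.5553658  0.08358571 0.01066085] [-2.73200954  0.42930298  5.19517094]
(134, array([337.4, 227.5]), 'yaw', np.float64(0.129), np.float64(0.1016))
[0.55568713 0.0836158  0.01065177] [-1.64612725  1.18183574  4.26984685]
```

Yaw stalled at 0.129 with about 5 N upward, so the tip has ridden onto the tray's wall. The tip is really at about TCP z + 10 mm. I'll lift, back off, turn 45° so the body's end pegs clear both the stop and the knob, then go lower.

>>> arm_command(translation=[[0,-0.1,0],[0,-0.1,-0.1],[0,-0.1,-0.44],[0,-0.1,-0.44]], rotation=[[0,0,0],[0,0,0],[0,0.07,0],[0,0.07,0]], grip=[1,1,1,1])

```text
time_s: 13.5
position: [0.5145, 0.0849, 0.0178]
tcp_rot: [[-0.102, -0.008, 0.995], [-0.995, 0.0, -0.102], [0.0, -1.0, -0.008]]
force: [-0.6, -0.3, -0.4]
opening: 0.005
```

>>> arm_command(translation=[[0,0,0],[0,0,0],[0,0,0],[0,0.05,0],[0,0.1,0]], rotation=[[0,0.14,0],[0,0.28,0],[0,0.42,0],[0,0.56,0],[0,0.68,0]], grip=[1,1,1,1,1])

```text
time_s: 14.0
position: [0.5208, 0.0844, 0.0103]
tcp_rot: [[-0.731, 0.001, 0.683], [-0.683, -0.0, -0.731], [-0.001, -1.0, 0.001]]
force: [0.2, -0.3, -0.3]
opening: 0.005
```

>>> arm_command(translation=[[0,0.025,0],[0,0.05,0],[0,0.075,0],[0,0.075,0]], rotation=[[0,0,0],[0,0,0],[0,0,0],[0,0,0]], grip=[1,1,1,1])

```text
time_s: 14.4
position: [0.5202, 0.0845, 0.0041]
tcp_rot: [[-0.727, -0.0, 0.687], [-0.687, 0.0, -0.727], [0.0, -1.0, -0.0]]
force: [-0.0, 0.3, 1.0]
opening: 0.008
```

```bash
python3 - <<'E'
from h import *
s=bot.read_state();print(s['position'],s['force'],s['tcp_rot']);g=green();print(g[1:])
P=np.array(s['position']);q=proj(g[0],[P,[P[0],P[1],.003]]); o=q[0].round().astype(int)-[50,50]
im=cv2.resize(g[0]['image'][o[1]:o[1]+90,o[0]:o[0]+110],None,fx=6,fy=6,interpolation=cv2.INTER_CUBIC)
for x in (q-o)*6: cv2.circle(im,tuple(int(v) for v in x),2,(0,255,255),-1)
cv2.imwrite('pics/10.png',im)
E
```

```text
[0.52019732 0.08449299 0.00406018] [-0.03006887  0.34848386  1.02439507] [[-7.26585045e-01 -3.28758503e-04  6.87076462e-01]
 [-6.87076501e-01  8.01662748e-06 -7.26585082e-01]
 [ 2.33362988e-04 -9.99999946e-01 -2.31707004e-04]]
(134, array([337.4, 227.5]), 'yaw', np.float64(0.129), np.float64(0.1016))
```

View pics/10.png

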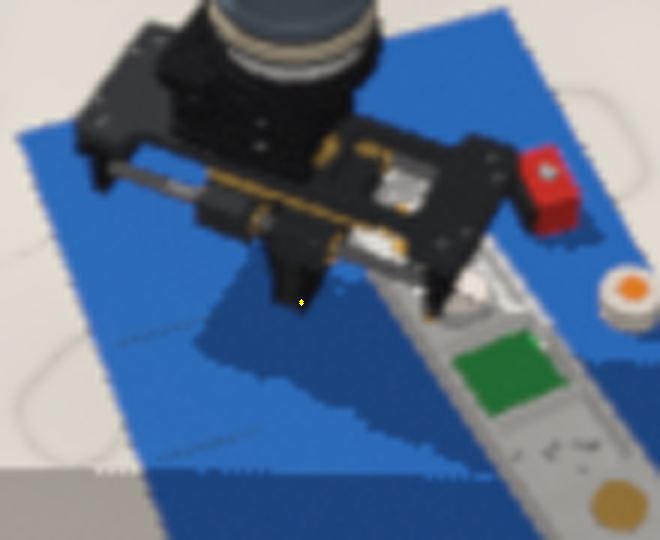

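>>> arm_command(translation=[[0,0.018,0],[0,0.036,0],[0,0.054,0],[0,0.072,0],[0,0.072,0]], rotation=[[0,0,0],[0,0,0],[0,0,0],[0,0,0],[0,0,0]], grip=[1,1,1,1,1])

```text
time_s: 14.95
position: [0.5202, 0.0845, -0.0017]
tcp_rot: [[-0.727, -0.0, 0.686], [-0.686, 0.0, -0.727], [0.0, -1.0, -0.0]]
force: [-0.4, -0.0, -0.4]
opening: 0.003
```

>>> arm_command(translation=[[0,0.018,0],[0,0.036,0],[0,0.05,0],[0,0.05,0]], rotation=[[0,0,0],[0,0,0],[0,0,0],[0,0,0]], grip=[1,1,1,1])

```text
time_s: 15.35
position: [0.5202, 0.0845, -0.0057]
tcp_rot: [[-0.727, -0.0, 0.686], [-0.686, 0.0, -0.727], [0.0, -1.0, -0.0]]
force: [0.1, -0.3, -0.2]
opening: 0.008
```

>>> arm_command(translation=[[-0.04,0,0.04],[-0.08,0,0.08],[-0.12,0,0.12],[-0.16,0,0.16],[-0.2,0,0.2]], rotation=[[0,0,0],[0,0,0],[0,0,0],[0,0,0],[0,0,0]], grip=[1,1,1,1,1])

```text
time_s: 15.85
position: [0.5435, 0.0838, -0.0055]
tcp_rot: [[-0.727, 0.0, 0.686], [-0.686, -0.0, -0.727], [-0.0, -1.0, 0.0]]
force: [-0.6, 1.1, 0.1]
opening: 0.005
```

>>> arm_command(translation=[[-0.02,0,0.02],[-0.04,0,0.04],[-0.06,0,0.06],[-0.08,0,0.08]], rotation=[[0,0,0],[0,0,0],[0,0,0],[0,0,0]], grip=[1,1,1,1])

```text
time_s: 16.25
position: [0.5517, 0.0836, -0.0056]
tcp_rot: [[-0.727, -0.001, 0.686], [-0.686, 0.0, -0.727], [0.001, -1.0, -0.001]]
force: [-1.0, 0.3, 0.2]
opening: 0.006
```

```bash
python3 - <<'E'
from h import *
g=green();print(g[1:]);s=bot.read_state();print(s['position'],s['force'])
E
```

```text
(135, array([338.4, 227.1]), 'yaw', np.float64(0.095), np.float64(0.1018))
[ 0.55243044  0.08356116 -0.00550829] [-0.02145743  0.45105674 -0.28038398]
```

>>> arm_command(translation=[[-0.015,0,0.015],[-0.03,0,0.03],[-0.045,0,0.045],[-0.045,0,0.045]], rotation=[[0,0,0],[0,0,0],[0,0,0],[0,0,0]], grip=[1,1,1,1])

```text
time_s: 16.7
position: [0.5575, 0.0834, -0.0054]
tcp_rot: [[-0.727, 0.001, 0.686], [-0.686, -0.0, -0.727], [-0.0, -1.0, 0.001]]
force: [-0.8, 0.6, 1.0]
opening: 0.006
```

>>> arm_command(translation=[[-0.009,0,0.009],[-0.018,0,0.018],[-0.027,0,0.027]], rotation=[[0,0,0],[0,0,0],[0,0,0]], grip=[1,1,1])

```text
time_s: 17.0
position: [0.5601, 0.0833, -0.0055]
tcp_rot: [[-0.727, -0.0, 0.686], [-0.686, 0.0, -0.727], [0.0, -1.0, -0.0]]
force: [-0.8, 0.4, 0.9]
opening: 0.007
```

```bash
python3 - <<'E'
from h import *
g=green();print(g[1:]);s=bot.read_state();print(s['position'],s['force'])
E
```

```text
(133, array([340. , 226.5]), 'yaw', np.float64(0.048), np.float64(0.1017))
[ 0.56042047  0.08334341 -0.00549402] [-0.18883267  0.86309707 -0.91741766]
```

>>> arm_command(translation=[[-0.008,0,0.008],[-0.016,0,0.016],[-0.024,0,0.024]], rotation=[[0,0,0],[0,0,0],[0,0,0]], grip=[1,1,1])

```text
time_s: 17.35
position: [0.5629, 0.0833, -0.0055]
tcp_rot: [[-0.727, -0.0, 0.686], [-0.686, 0.0, -0.727], [0.0, -1.0, -0.0]]
force: [-1.9, 0.7, 0.5]
opening: 0.005
```

>>> arm_command(translation=[[-0.007,0,0.007],[-0.014,0,0.014]], rotation=[[0,0,0],[0,0,0]], grip=[1,1])

```text
time_s: 17.55
position: [0.5645, 0.0832, -0.0055]
tcp_rot: [[-0.727, -0.0, 0.686], [-0.686, -0.0, -0.727], [0.0, -1.0, -0.0]]
force: [-0.4, 0.2, -0.3]
opening: 0.001
```

>>> arm_command(translation=[[-0.006,0,0.006],[-0.012,0,0.012]], rotation=[[0,0,0],[0,0,0]], grip=[1,1])

```text
time_s: 17.75
position: [0.5658, 0.0832, -0.0055]
tcp_rot: [[-0.727, -0.0, 0.686], [-0.686, 0.0, -0.727], [0.0, -1.0, -0.0]]
force: [-1.5, 0.9, -0.9]
opening: 0.003
```

>>> arm_command(translation=[[-0.006,0,0.006],[-0.012,0,0.012]], rotation=[[0,0,0],[0,0,0]], grip=[1,1])

```text
time_s: 17.95
position: [0.5672, 0.0831, -0.0055]
tcp_rot: [[-0.727, -0.0, 0.686], [-0.686, 0.0, -0.727], [0.0, -1.0, -0.0]]
force: [-0.5, 0.5, -0.1]
opening: 0.008
```

```bash
python3 - <<'E'
from h import *
g=green();print(g[1:]);s=bot.read_state();print(s['position'],s['force'])
E
```

```text
(129, array([341.2, 226.1]), 'yaw', np.float64(0.01), np.float64(0.1018))
[ 0.56737066  0.0831202  -0.00546569] [-1.45256408  0.18661377 -0.27106147]
```

>>> arm_command(translation=[[-0.005,0,0.005],[-0.01,0,0.01]], rotation=[[0,0,0],[0,0,0]], grip=[1,1])

```text
time_s: 18.2
position: [0.5683, 0.0831, -0.0055]
tcp_rot: [[-0.727, -0.0, 0.686], [-0.686, -0.0, -0.727], [0.0, -1.0, -0.0]]
force: [-0.6, 0.9, -1.2]
opening: 0.004
```

>>> arm_command(translation=[[-0.005,0,0.005],[-0.01,0,0.01]], rotation=[[0,0,0],[0,0,0]], grip=[1,1])

```text
time_s: 18.4
position: [0.5694, 0.0831, -0.0055]
tcp_rot: [[-0.727, -0.0, 0.686], [-0.686, -0.0, -0.727], [0.0, -1.0, 0.0]]
force: [-0.1, -0.2, -0.6]
opening: 0.012
```

>>> arm_command(translation=[[-0.005,0,0.005],[-0.01,0,0.01]], rotation=[[0,0,0],[0,0,0]], grip=[1,1])

```text
time_s: 18.6
position: [0.5701, 0.0831, -0.0056]
tcp_rot: [[-0.727, -0.001, 0.686], [-0.686, 0.0, -0.727], [0.001, -1.0, -0.001]]
force: [-0.9, 0.5, 0.8]
opening: 0.002
```

>>> arm_command(translation=[[-0.005,0,0.005],[-0.01,0,0.01]], rotation=[[0,0,0],[0,0,0]], grip=[1,1])

```text
time_s: 18.8
position: [0.5703, 0.0831, -0.0056]
tcp_rot: [[-0.727, -0.003, 0.686], [-0.686, 0.0, -0.727], [0.002, -1.0, -0.002]]
force: [-4.7, 0.6, 1.2]
opening: 0.005
```

```bash
python3 - <<'E'
from h import *
g=green();print(g[1:]);s=bot.read_state();print(s['position'],s['force'])
E
```

```text
(133, array([341.8, 226. ]), 'yaw', np.float64(-0.006), np.float64(0.1017))
[ 0.57026419  0.08309152 -0.00565686] [-4.34976182 -0.08537154  2.25524495]
```

>>> arm_command(translation=[[-0.003,0,0.003],[-0.006,0,0.006],[-0.006,0,0.006]], rotation=[[0,0,0],[0,0,0],[0,0,0]], grip=[1,1,1])

```text
time_s: 19.15
position: [0.5703, 0.0831, -0.0057]
tcp_rot: [[-0.727, -0.004, 0.686], [-0.686, 0.0, -0.727], [0.003, -1.0, -0.003]]
force: [-6.2, 1.0, 2.3]
opening: 0.006
```

```bash
python3 - <<'E'
from h import *
for i in range(4):
    s=bot.read_state();print(s['position'],s['force']); eyes.capture('side')
E
```

```text
[ 0.57034887  0.08308878 -0.00573148] [-6.15911732  1.02866745  2.31969348]
[ 0.57034006  0.08310151 -0.00574325] [-5.30195835 -0.01166362  2.55963095]
[ 0.57034395  0.08310556 -0.00573098] [-4.70237249 -0.2986879   2.35993556]
[ 0.57035214  0.08312499 -0.00574563] [-5.19369131  0.79081935  3.42919405]
```

>>> arm_command(translation=[[-0.004,0,0.004],[-0.008,0,0.008],[-0.008,0,0.008]], rotation=[[0,0,0],[0,0,0],[0,0,0]], grip=[1,1,1])

```text
time_s: 19.65
position: [0.5704, 0.0831, -0.0059]
tcp_rot: [[-0.727, -0.006, 0.686], [-0.686, 0.0, -0.727], [0.004, -1.0, -0.004]]
force: [-5.9, -0.0, 2.8]
opening: 0.006
```

```bash
python3 - <<'E'
from h import *
for i in range(4):
    s=bot.read_state();print(s['position'],s['force']); eyes.capture('side')
E
```

```text
[ 0.57036025  0.08308641 -0.0058556 ] [-5.92057859e+00 -5.43122723e-03  2.81747439e+00]
[ 0.57040018  0.08309266 -0.00583624] [-6.70645962 -0.7743622   3.81748273]
[ 0.57039203  0.08308433 -0.00585188] [-6.20308915 -0.32262631  2.66447757]
[ 0.57038457  0.08310588 -0.00584737] [-7.65416575  0.62650536  3.84089802]
```

>>> arm_command(translation=[[-0.006,0,0.006],[-0.012,0,0.012],[-0.016,0,0.016],[-0.016,0,0.016]], rotation=[[0,0,0],[0,0,0],[0,0,0],[0,0,0]], grip=[1,1,1,1])

```text
time_s: 20.25
position: [0.5704, 0.0831, -0.0061]
tcp_rot: [[-0.727, -0.009, 0.686], [-0.687, 0.0, -0.727], [0.007, -1.0, -0.007]]
force: [-9.5, 0.3, 4.5]
opening: 0.004
```

```bash
python3 - <<'E'
from h import *
F=[]
for i in range(6):
    F.append(bot.read_state()['force']); eyes.capture('side')
print(np.mean(F,0),np.std(F,0),bot.read_state()['time_s'])
E
```

```text
[-8.67307481  0.10769235  3.9988107 ] [0.64840336 0.56874644 0.36405868] 20.55
```

>>> arm_command(translation=[[-0.004,0,0.004],[-0.009,0,0.009],[-0.009,0,0.009],[-0.009,0,0.009],[-0.009,0,0.009]], rotation=[[0,0,0],[0,0,0],[0,0,0],[0,0,0],[0,0,0]], grip=[1,1,1,1,1])

```text
time_s: 21.05
position: [0.5705, 0.0831, -0.0062]
tcp_rot: [[-0.727, -0.011, 0.687], [-0.687, 0.0, -0.727], [0.008, -1.0, -0.008]]
force: [-10.2, 0.8, 3.9]
opening: 0.005
```

```bash
python3 - <<'E'
from h import *
F=[]
for i in range(10):
    F.append(bot.read_state()['force']); c=eyes.capture('side')
print(np.mean(F,0),np.std(F,0),bot.read_state()['time_s'],green()[1:])
E
```

```text
[-9.87411728 -0.18827524  4.46051452] [0.25837255 0.44775198 0.50627537] 21.55 (132, array([341.8, 226. ]), 'yaw', np.float64(-0.008), np.float64(0.1015))
```

Pressed at 9.9 N at the finger for about 0.9 s, which is roughly 7–8.5 N at the stop, with yaw about 0. Now I'll release gently, lift and head for the knob.

>>> arm_command(translation=[[0.018,0,-0.018],[0.036,0,-0.036],[0.06,0,-0.06],[0.1,0,-0.1],[0.2,0,-0.2]], rotation=[[0,0,0],[0,0,0],[0,0,0],[0,0,0],[0,0,0]], grip=[1,1,1,1,1])

```text
time_s: 22.1
position: [0.5564, 0.0832, -0.0049]
tcp_rot: [[-0.728, 0.006, 0.686], [-0.686, -0.0, -0.728], [-0.004, -1.0, 0.005]]
force: [-0.1, -0.2, -0.0]
opening: 0.004
```

>>> arm_command(translation=[[0,-0.3,0],[0,-0.8,0],[0,-1,0],[0,-1,0],[0,-1,0]], rotation=[[0,0,0],[0,-0.12,0],[0,-0.26,0],[0,-0.4,0],[0,-0.54,0]], grip=[1,1,1,1,1])

```text
time_s: 22.6
position: [0.5544, 0.0835, 0.0759]
tcp_rot: [[-0.241, 0.004, 0.971], [-0.971, -0.0, -0.241], [-0.001, -1.0, 0.004]]
force: [0.2, -0.1, 0.5]
opening: 0.011
```

>>> arm_command(translation=[[0,0,0],[0,0,0],[0,0,0]], rotation=[[0,-0.12,0],[0,-0.23,0],[0,-0.23,0]], grip=[1,1,1])

```text
time_s: 22.9
position: [0.5536, 0.0835, 0.0748]
tcp_rot: [[-0.008, 0.002, 1.0], [-1.0, -0.0, -0.008], [0.0, -1.0, 0.002]]
force: [-0.1, -0.3, 0.2]
opening: 0.009
```

```bash
python3 - <<'E'
from h import *
np.set_printoptions(precision=4,suppress=True)
g=green();print(g[1:]);s=bot.read_state();print(s['position'],s['force'],s['tcp_rot'])
P=np.array(s['position']);R=np.array(s['tcp_rot'])
d=D([.605,-.0905,-.032],-.041,.312,.017)-P; print(d,R.T@d/.08)
print(spot('side','bolt_knob'),proj(g[0],D([.605,-.0905,-.032],-.041,.272,.046)))
E
```

```text
(135, array([341.8, 226. ]), 'yaw', np.float64(-0.006), np.float64(0.1016))
[0.5536 0.0835 0.0748] [-0.341   0.6118 -0.4022] [[-0.0106  0.0013  0.9999]
 [-0.9999 -0.     -0.0106]
 [ 0.     -1.      0.0013]]
[ 0.0204  0.1392 -0.0578] [-1.7422  0.7222  0.2356]
[] [[307.8562 178.334 ]]
```

>>> arm_command(translation=[[-0.4,0,0.1],[-0.9,0,0.12],[-0.9,0,0.12]], rotation=[[0,0,0],[0,0.02,0],[0,0.02,0]], grip=[1,1,1])

```text
time_s: 23.3
position: [0.564, 0.1592, 0.0747]
tcp_rot: [[-0.028, 0.002, 1.0], [-1.0, 0.002, -0.028], [-0.002, -1.0, 0.002]]
force: [-0.6, -1.8, 0.2]
opening: 0.005
```

>>> arm_command(translation=[[-0.4,0,0.08],[-0.85,0,0.1],[-0.85,0,0.1]], rotation=[[0,0,0],[0,0,0],[0,0,0]], grip=[1,1,1])

```text
time_s: 23.6
position: [0.5741, 0.2264, 0.0747]
tcp_rot: [[-0.027, 0.002, 1.0], [-1.0, 0.001, -0.027], [-0.001, -1.0, 0.002]]
force: [0.6, -0.7, -0.5]
opening: 0.006
```

```bash
python3 - <<'E'
from h import *
np.set_printoptions(precision=4,suppress=True)
c=cap('side');s=bot.read_state();print(s['position'],s['force'])
P=np.array(s['position']);R=np.array(s['tcp_rot']);p=[.605,-.0905,-.032]
d=D(p,-.041,.312,.017)-P; print(d,R.T@d/.08)
print(spot('side','bolt_knob'))
q=proj(c,[P+[0,0,.01],D(p,-.041,.272,.046),D(p,-.041,.272,.016),[P[0],P[1],.017]]);o=np.array([265,130]);print(q)
im=cv2.resize(c['image'][130:230,265:365],None,fx=6,fy=6,interpolation=cv2.INTER_CUBIC)
for x in (q-o)*6: cv2.circle(im,tuple(int(v) for v in x),2,(0,255,255),-1)
cv2.imwrite('pics/11.png',im)
E
```

```text
[0.5735 0.2245 0.0744] [ 0.2678 -0.3874 -0.199 ]
[ 0.0005 -0.0018 -0.0574] [0.0224 0.7179 0.006 ]
[(0.51, array([307.712, 179.8  ])), (0.29, array([353.6 , 256.12]))]
[[302.9929 159.7658]
 [307.8562 178.334 ]
 [307.8523 185.1022]
 [303.1758 175.4337]]
```

View pics/11.png

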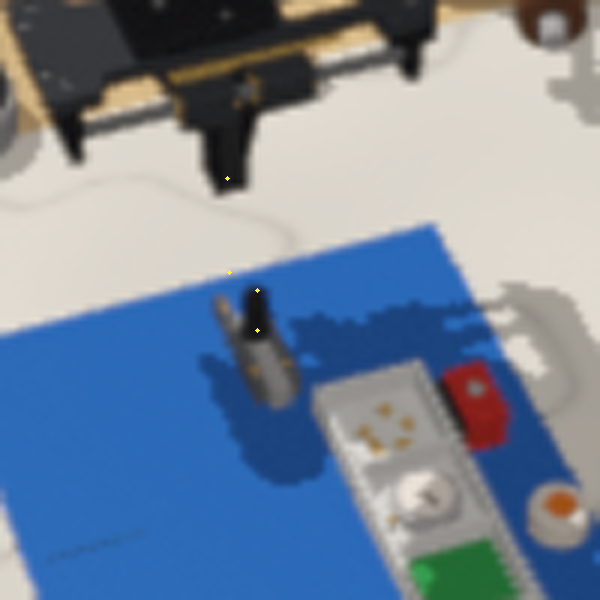

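Picture 11: the tray end (370,370) bears against the bumper, the knob at (257,300) matches its predicted spot, and the fingertip (227,185) matches TCP+10 mm. Now down, then push the knob.

>>> arm_command(translation=[[0,0.3,0],[0,0.6,0],[0,0.72,0],[0,0.72,0]], rotation=[[0,0,0],[0,0,0],[0,0,0],[0,0,0]], grip=[1,1,1,1])

```text
time_s: 24.1
position: [0.5723, 0.2216, 0.0154]
tcp_rot: [[-0.031, -0.004, 1.0], [-1.0, -0.001, -0.031], [0.001, -1.0, -0.004]]
force: [0.1, 0.1, -0.3]
opening: 0.003
```

>>> arm_command(translation=[[0.05,0,0],[0.1,0,0],[0.15,0,0],[0.2,0,0],[0.25,0,0]], rotation=[[0,0,0],[0,0,0],[0,0,0],[0,0,0],[0,0,0]], grip=[1,1,1,1,1])

```text
time_s: 24.6
position: [0.5733, 0.2028, 0.0174]
tcp_rot: [[-0.029, 0.001, 1.0], [-1.0, 0.0, -0.029], [-0.0, -1.0, 0.001]]
force: [0.3, 0.7, 0.4]
opening: 0.006
```

>>> arm_command(translation=[[0.04,0,0],[0.08,0,0],[0.12,0,0],[0.16,0,0],[0.2,0,0]], rotation=[[0,0,0],[0,0,0],[0,0,0],[0,0,0],[0,0,0]], grip=[1,1,1,1,1])

```text
time_s: 25.1
position: [0.5727, 0.1872, 0.0171]
tcp_rot: [[-0.029, 0.0, 1.0], [-1.0, 0.0, -0.029], [-0.0, -1.0, 0.0]]
force: [-0.9, 1.5, 1.9]
opening: 0.007
```

```bash
python3 - <<'E'
from h import *
print(green()[1:],spot('side','bolt_knob'));s=bot.read_state();print(s['position'],s['force'])
E
```

```text
(136, array([341.7, 226. ]), 'yaw', np.float64(-0.003), np.float64(0.1015)) [(0.64, array([308.928, 180.08 ]))]
[0.57270734 0.18670612 0.01693883] [-0.10699667  0.72776511  0.51684779]
```

>>> arm_command(translation=[[0.035,0,0],[0.07,0,0],[0.105,0,0],[0.14,0,0]], rotation=[[0,0,0],[0,0,0],[0,0,0],[0,0,0]], grip=[1,1,1,1])

```text
time_s: 25.6
position: [0.5724, 0.1758, 0.0169]
tcp_rot: [[-0.029, 0.0, 1.0], [-1.0, 0.0, -0.029], [-0.0, -1.0, 0.0]]
force: [0.4, 2.1, 1.3]
opening: 0.003
```

>>> arm_command(translation=[[0.02,0,0],[0.04,0,0],[0.06,0,0]], rotation=[[0,0,0],[0,0,0],[0,0,0]], grip=[1,1,1])

```text
time_s: 25.9
position: [0.5723, 0.1721, 0.017]
tcp_rot: [[-0.031, 0.001, 1.0], [-1.0, 0.002, -0.031], [-0.002, -1.0, 0.001]]
force: [0.6, 8.2, 1.2]
opening: 0.006
```

>>> arm_command(translation=[[0.015,0,0],[0.03,0,0],[0.03,0,0],[0.03,0,0]], rotation=[[0,0,0],[0,0,0],[0,0,0],[0,0,0]], grip=[1,1,1,1])

```text
time_s: 26.3
position: [0.5723, 0.172, 0.017]
tcp_rot: [[-0.031, 0.002, 1.0], [-1.0, 0.005, -0.031], [-0.005, -1.0, 0.001]]
force: [1.0, 11.7, 0.3]
opening: 0.005
```

>>> arm_command(translation=[[-0.1,0,0],[-0.3,0,0],[-0.4,0,0],[-0.4,-0.3,0],[-0.4,-0.7,0]], rotation=[[0,0,0],[0,0,0],[0,0,0],[0,0,0],[0,0,0]], grip=[1,1,1,1,1])

```text
time_s: 26.8
position: [0.571, 0.2011, 0.0715]
tcp_rot: [[-0.028, -0.005, 1.0], [-1.0, -0.001, -0.028], [0.002, -1.0, -0.005]]
force: [0.2, 0.9, 0.5]
opening: 0.002
```

>>> arm_command(translation=[[-0.5,-0.3,0],[-0.8,-0.5,0],[-0.8,-0.5,0]], rotation=[[0,0,0],[0,0,0],[0,0,0]], grip=[1,1,1])

```text
time_s: 27.1
position: [0.5767, 0.2684, 0.1159]
tcp_rot: [[-0.025, 0.007, 1.0], [-1.0, 0.002, -0.025], [-0.002, -1.0, 0.007]]
force: [0.4, -0.5, 0.0]
opening: 0.002
```

```bash
python3 - <<'E'
from h import *
np.set_printoptions(precision=4,suppress=True)
g=green();print(g[1:],spot('side','bolt_knob'));s=bot.read_state();print(s['position'],s['force'],s['time_s'])
c=g[0];p=[.605,-.0905,-.032]
for b in (0,.01,.02,.03): print(b,proj(c,D(p,-.041,.274-b,.046)))
t=cap('top'); print(spot('top','bolt_knob')); print(proj(t,D(p,-.041,.244,.046)))
a=cv2.resize(c['image'][150:260,290:390],None,fx=5,fy=5,interpolation=cv2.INTER_CUBIC)
cv2.imwrite('pics/12.png',a)
E
```

```text
(134, array([341.8, 226. ]), 'yaw', np.float64(-0.006), np.float64(0.1015)) [(0.44, array([311.808, 183.   ])), (0.31, array([348.672, 257.88 ]))]
[0.5743 0.2651 0.1129] [-0.0116  1.0395 -1.2719] 27.2
0 [[307.6324 177.8697]]
0.01 [[308.7557 180.1999]]
0.02 [[309.8895 182.552 ]]
0.03 [[311.034  184.9263]]
[(0.58, array([277.12, 181.08]))]
[[278.963  184.4162]]
```

```bash
python3 - <<'E'
from h import *
c=cap('side'); p=[.605,-.0905,-.032]
for n,im in (('start',cv2.imread('pics/side1.png')),('now',c['image'])):
    r=im[168:205,295:325].max(2); ys,xs=np.nonzero(r<45); 
    k,l,st,ce=cv2.connectedComponentsWithStats((r<45).astype(np.uint8)); i=1+st[1:,4].argmax(); print(n,st[i],ce[i]+[295,168])
for b in (0,.005,.025,.03): print(b,proj(c,[D(p,-.041,.274-b,.031)]))
for t,z in (('watch',.006),): print(spot('side',t),proj(c,D(p,0,.148,.006)))
s=bot.read_state(); print(s['force'],s['qvel'])
E
```

```text
start [11 11  4  7 19] [307.15789474 182.57894737]
now [14 16  4  9 27] [310.11111111 188.44444444]
0 [[307.63247697 181.28529066]]
0.005 [[308.18773856 182.44508283]]
0.025 [[310.4347363  187.13845691]]
0.03 [[311.00306475 188.32554223]]
[(0.5, array([334.72, 213.2 ])), (0.22, array([354.496, 255.52 ]))] [[335.46354986 213.92380943]]
[ 0.26487085  0.30872371 -0.14416677] [-0.14895067  0.02262421 -0.42951529  0.17463945  0.02905442 -0.00115979]
```

```bash
python3 -c "
from rig import bot
print(bot.hand_in())"
```

```text
the job is handed in; nothing more can be done
None
```

I swung the tray in, pressed it on the bumper, pushed the bolt home and lifted the gripper clear. The job was handed in at about 27 s of the 70 s; no verdict is reported.

**Pressing:** the finger held about 9.9 N for roughly 0.9 s. That works out to about 7–8.5 N at the stop, allowing for lever arm and friction. The force at the stop itself was not measured.

**Last checks before handing in:**

| Check | Result |
|---|---|
| Tray angle | about -0.006 rad, unchanged by the bolt push |
| Watch | within 1 px of the middle of its compartment in the side camera |
| Bolt | met a hard stop at 11.7 N |
| Wrist force | near zero, gripper clear of the bench items |

**Failures and disagreements:**
- **Fingertip height:** the real fingertips sit about 10 mm above the reported TCP height, not 22 mm below it. My first pass went over the tray without touching it. A later one rode up on the tray's wall with about 5 N upward, so I backed off and pushed again lower down.
- **Bolt position:** one measure (the dark-pixel position of the knob) gave about 25 mm of travel from a start near 5 mm, so about 30 mm. The trained network put the knob a little short of that, between 20 and 30 mm.
- **Last picture:** the 12-picture limit stopped me viewing the final image. The end state was checked only by numbers from the cameras, and the bystanders were not re-measured.

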